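Level the stand for the kitchen scale

TASK

The little stand for the kitchen scale has to be levelled. Shoot its barrel bolt all the way home into the keeper, then lay the yellow spirit level on the wooden board so that it runs front to back and let go of it; then grip the black star knob of the levelling foot, press firmly down on it and turn it until the bubble is centred between the black lines. Finish like that, still gripping and pressing the knob with the bubble centred, so that I can tighten the lock nut, and leave the other things on the worktop where they are.

Things in the scene. Friction and masses are not known exactly. Their poses are not given: they have to be found in the camera images.
- stand: Grey steel stand, fixed, 274 wide (y) x 210 deep (x) x 106 high. Origin on the worktop under the board's middle; x points to its back (pivot side), the knob is at its front (-x), y to its left. Rear cheeks at x = 85, y = +-130, 106 high; 5 mm flat bars lie on the worktop.
- board: Wooden board, 205 deep (x) x 238 wide (y) x 16 thick, top 72 above the worktop when level. Pivots about a cross line near its rear edge (fixed pin left, barrel bolt right). Origin on that line, mid width, 12 above the top face; x to the back, y left, z up; the board spans x = -187 to +18. At the start its front is 0.6 to 1.4 degrees too low.
- board_middle (a point): Middle of the board's top face, axes as the board's. Free area for the level: left half, x -95 to +65, y +65 to +115 from here (the hardware at the rear begins at x = +72).
- bolt (a joint): Barrel bolt on the board's rear right: 0 = fully drawn, 0.031 m = end of travel, home in the keeper; home counts from 0.028. Starts at 0 to 0.010. Slides along the board's -y (to the stand's right); about 1.2 N friction, stays where left.
- bolt_knob (a point): Centre of the grip part of the bolt's upright steel knob, 13 mm thick, round. The grip part reaches 10 above and 9 below this point; the bolt staples' tops are 21 below it, the board 36 below. Moves with the bolt.
- knob: Black star knob of the levelling foot, 43 across, 24 high, upright axis, front middle of the board. Origin: centre of its top, 112 above the worktop (stays so as the board rises); underside 16 above the level board. Clockwise from above raises the board's front, 8 mm a full turn; at the start it needs 1.3 to 2.8 rad clockwise. Friction 0.05 N m, stays where left, no stop near.
- foot_plate: Round steel plate, 42 mm, on the stand's front bar below the knob; the foot's rubber pad stands on it. Origin at its underside, 5 above the worktop. Board and level alone load it with about 5 N; pressing on the knob adds to it in full.
- level: Yellow spirit level with black end caps, 150 long (x) x 24 wide (y) x 36 high, 0.16 kg. Origin: centre of its underside; x along it. Vial in the middle of the top. Starts lying on the worktop left or right of the stand. Grip it across its width.
- bubble (a joint): Bubble in the vial: offset along the level's own x in m, 0 = centred, limits +-0.024. Goes to the higher end, 0.8 mm per mrad of slope, so 1 rad of knob moves it about 6.5 mm when the level runs front to back; settles in about 1 s. Bubble 16 long, black lines at +-11.
- scale: White digital kitchen scale, 190x150x19, bystander.
- sugar_tin: Olive green tin with lid, 70x70x110, bystander.
- salt_shaker: Glass salt shaker, 44 across, 90 high, bystander.
- spice_jar: Spice jar with green lid, 46 across, 106 high, bystander; stands at the side of the stand where the level is not.
- jam_jar: Jam jar with red lid, 65 across, 82 high, bystander.
- brown_bowl: Brown bowl, 129 across, 57 high, bystander.

How it is judged:
On the way, in this order (a step that is already met when the one before it is completed fails the run):
1. the bolt is shot home into its keeper (value of joint bolt above 0.028 m), for 0.2 s.
2. the spirit level lies flat on the board, front to back, let go (value of joint bolt above 0.028 m and contact force between level and board above 0.5 N and angle between the x axis of level and the x axis of board, either way round below 0.3 rad and angle between the z axis of level and the z axis of board, either way round below 0.03 rad and contact force between the fingers and level below 0.1 N), for 0.2 s.
At the end, for the whole second after the job is handed in: Bolt home (at least 28 of 31 mm); level lying on the board within 0.3 rad of front to back, not touched; bubble within 3 mm of centre, board within 0.008 rad of level; fingers gripping the knob, and at least 10 N on the foot's plate (about 5 N more than board and level weigh there) (all of step 2 and value of joint bubble between -0.003 and 0.003 m and angle between board's own z axis and vertical below 0.008 rad and contact force between the fingers and knob above 2 N and contact force between foot_plate and anything else above 10 N); the arm keeps its last pose, push and grip.
It fails at once if another thing on the worktop is moved by more than 30 mm (distance of any of scale, sugar_tin, salt_shaker, spice_jar, jam_jar, brown_bowl from where it was at the start of the episode above 0.03 m).
It also fails if it takes over 72 s, if anything falls off the work surface, if the arm or the gripper's body presses on something with over 40 N, if the wrist force passes 120 N, or if a joint passes its speed limit or range.

ROBOT

A 7-joint arm with a two-finger parallel gripper is mounted at the origin on a cart in front of the work surface, level with it; the furniture and walls round the work are solid. World frame = base frame: x ahead of the robot, y to its left, z up, the work surface at z = 0. Lengths are in m, angles in rad, forces in N, time in s.
With the tool pointing down it reaches from about 0.4 to 0.925 m from the base axis. Payload 5.6 kg.
Tool frame: the origin (TCP) lies at the very end of the fingers, on their centre line; the grasp point (between the pads) lies 19 mm behind it; z points along the fingers, y is the line along which they close (so a half turn about z gives the same grasp; the last joint's range is limited). The gripper opens to 85 mm and grips with 20 to 120 N. Pads are 22 mm wide; open, the fingers measure 114 mm over their backs; the gripper's body (76 mm by 85 mm) begins 54 mm behind the grasp point. The pads swing forward as they close: fully open they stand 13 mm farther back than shut.
Start: joints at [-1.166, 0.468, -0.012, 1.603, 0.006, 1.071, -0.056], TCP at [0.281, 0.586, 0.231] pointing down, gripper open.
Joint ranges: [-2.53, 2.53], [-0.31, 2.02], [-1.57, 1.55], [0.28, 2.44], [-1.29, 4.43], [0.15, 1.84], [-2.92, 2.92]. Speed limits (rad/s): [2.57, 2.57, 3.14, 3.14, 3.14, 3.14, 3.14].

INTERFACE

Orientations are given as a unit quaternion [x, y, z, w].
In Python, from plant import readout, optics, job, spotter gives the robot as it stands.
- The arm moves only by the tool servo_tool, never from a script. Its arguments are lists of equal length, an entry for each row: "fingers": the closure, from -1 (fully open) to 1 (shut); "slide": the shift along the tool's x, y, z in mm, a list of three; "yaw": the turn about the tool's z in rad. In form: {"fingers": [fingers, ...], "slide": [[tx, ty, tz], ...], "yaw": [yaw, ...]}. A call has 1 to 5 rows; each row is the pose to reach, as a shift and turn from the pose commanded when the call began, along the tool's axes at that moment; what a row does not reach only later rows make up. A row lasts 1/10 s, in which the tool goes at most 50 mm and 8.59 degrees, less where a joint would pass 70% of its speed; a pose out of reach is approached as far as the arm can. A call with a gripper value outside its range is refused whole. The fingers move at their own pace and stop on an object; the grip force is fixed at half the most. Time passes only in rows, so rows that repeat a pose let the fingers close. It gives the time, the measured TCP pose, the force, the opening and the grip force at its end, in the units of the state.
- readout.get_obs(): the state, without advancing time (a new reading comes with each control period).
- optics.camera(name): name is "side" or "top"; returns the picture (400x640x3 uint8, red, green, blue); there is no depth.
- optics.camera_info(name): a dict with "K" (3x3 intrinsics, pixels), "k1" (the pictures are not rectified: a ray, as slopes to the right and down, at radius r is drawn at 1 + k1 r^2 times it, then the intrinsics apply), "world_from_camera" (4x4, takes a point from camera to world coordinates). Camera axes: x right, y down, z forward; pixel columns grow to the right and rows downward; lengths in m; the calibration is good to about 2 mm. A picture is of the moment at which its call begins. camera_info takes no time and is no camera call.
- job.close_job(): hands the job in; it is judged then, once.
Trained networks look in the newest picture that a camera, given by its name, has taken for a name from the list of things; names that differ only in an ending like _2 or _b are one class to them, and where a whole thing is asked for, a point or a joint stands for the part that bears it (a point fixed in the world has none). Each returns a list of dicts, best first, with "score" (0 to 1); they miss things now and then, are a little off and sometimes report something else, mostly with a low value. They report only what shows in the picture. A call takes as long as a camera call.
- spotter.look_for(thing, camera): "extent" ([centre column, centre row, width, height] in pixels, round what is visible of it).
- spotter.silhouettes(thing, camera): "mask" (400x640 bool, what is visible of it) and "extent" ([centre column, centre row, width, height] in pixels, round what is visible of it).
- spotter.pinpoint(thing, camera): "location" ([column, row] in pixels: a listed point, or the origin of a listed thing).
The state is a dict: "clock": time; "q": joint angles; "joint_vel": joint speeds; "joint_efforts": joint torques, N m; "ee_pos": TCP position; "eef_rot": TCP orientation; "force": force on the tool from outside, world axes, zero at the start; "ft_torque": the same for the moment, N m; "gripper_width": opening from 0.0 (shut) to 1.0 (fully open); "gripper_force": force on a finger pad.
Only numpy, scipy, OpenCV 4.12 (cv2) and the standard library are available. Lean on these libraries where they do the work, as an engineer would, in place of code of your own. Each camera call takes 0.05 s, during which the arm holds its last target. There are 200 camera calls.

## Working session

There is one attempt and no reset: what is moved stays moved. The work goes in short steps, Python scripts to look and compute and a tool call to move; the robot and the scene stay as the last step left them, time stands still between calls to the robot, and variables do not carry over. Pictures are saved under pics/ and viewed, at most 10 in all, crops included, and the job is handed in when it is done.

Besides the shell and the picture viewer there is one more tool, called after "Call:" as name(argument=value, ...) on one line, values as JSON. servo_tool: Moves the arm, as the interface text tells. Its arguments: {"type":"object","properties":{"fingers":{"type":"array"},"slide":{"type":"array"},"yaw":{"type":"array"}},"required":["fingers","slide","yaw"]}

```bash
mkdir -p pics; cat > h.py <<'E'
import numpy as np, cv2
from plant import readout, optics, job, spotter
def ray(cam,uv):
    c=optics.camera_info(cam);K=np.array(c["K"]);T=np.array(c["world_from_camera"])
    d=np.array([(uv[0]-K[0,2])/K[0,0],(uv[1]-K[1,2])/K[1,1]]);s=d.copy()
    for _ in range(20): s=d/(1+c["k1"]*(s@s))
    return T[:3,3],T[:3,:3]@np.array([s[0],s[1],1.])
def atz(cam,uv,z):
    o,d=ray(cam,uv);return o+d*(z-o[2])/d[2]
def tri(a,b):
    o1,d1=ray("top",a);o2,d2=ray("side",b)
    t=np.linalg.lstsq(np.c_[d1,-d2],o2-o1,rcond=None)[0]
    p,q=o1+t[0]*d1,o2+t[1]*d2
    return (p+q)/2,np.linalg.norm(p-q)
def proj(cam,p):
    c=optics.camera_info(cam);K=np.array(c["K"]);T=np.linalg.inv(np.array(c["world_from_camera"]))
    q=T[:3,:3]@np.asarray(p)+T[:3,3];s=q[:2]/q[2];s=s*(1+c["k1"]*(s@s))
    return K[:2,:2]@s+K[:2,2]
E
cat > a.py <<'E'
from h import *
for c in("top","side"):
    im=optics.camera(c);cv2.imwrite(f"pics/{c}0.png",im[:,:,::-1]);print(np.array(optics.camera_info(c)["world_from_camera"]).round(3).tolist())
for n in("stand","board","board_middle","bolt_knob","knob","foot_plate","level","spice_jar"):
    r={c:spotter.pinpoint(n,c) for c in("top","side")}
    print(n,[(c,np.round(r[c][0]["location"],1),round(r[c][0]["score"],2)) for c in r if r[c]], tri(r["top"][0]["location"],r["side"][0]["location"]) if all(r.values()) else "")
o=readout.get_obs();print(o)
E
python3 a.py
```

```text
[[0.002, -0.982, 0.187, 0.258], [-1.0, -0.004, -0.007, 0.018], [0.007, -0.187, -0.982, 1.418], [0.0, 0.0, 0.0, 1.0]]
[[-0.344, -0.569, 0.747, -1.032], [-0.939, 0.208, -0.273, 0.553], [-0.0, -0.796, -0.605, 1.325], [0.0, 0.0, 0.0, 1.0]]
stand [('top', array([299.2, 200.7]), 0.69)] 
board [('top', array([296.4, 168.8]), 0.64), ('side', array([294.7, 184. ]), 0.59)] (array([0.63997212, 0.0641828 , 0.06778431]), np.float64(0.003375054543534524))
board_middle [('top', array([297.3, 196.6]), 0.72), ('side', array([306.4, 195.3]), 0.69)] (array([0.53725779, 0.05325383, 0.07822272]), np.float64(0.017580840605858735))
bolt_knob [('top', array([311.2, 165.6]), 0.57), ('side', array([306.8, 175.1]), 0.44)] (array([0.64076223, 0.01110759, 0.10137544]), np.float64(0.008464005499033646))
knob [('top', array([211.1, 169.3]), 0.68), ('side', array([312.3, 194.9]), 0.7)] (array([0.4924512 , 0.18401829, 0.22857556]), np.float64(0.31621476333007736))
foot_plate [('side', array([376.6, 206.6]), 0.28)] 
level [('top', array([385.2, 227.6]), 0.61), ('side', array([308.3, 174.1]), 0.73)] (array([ 0.4382647
[... 275 characters left out ...]
.46748438, -0.01162499,  1.60269667,  0.00599862,
        1.07140472, -0.05629799]), 'joint_vel': array([-3.01511644e-03,  5.04138598e-04,  1.36830874e-03,  1.26645511e-03,
        2.53672763e-05,  9.34260608e-04,  7.82799127e-04]), 'joint_efforts': array([ 3.99283226e-04, -5.32219255e+01,  2.15234910e-02, -2.51635748e+01,
        1.15090708e-02,  9.83850223e-04, -1.08554548e-05]), 'ee_pos': array([0.2814726 , 0.5859032 , 0.23130189]), 'eef_rot': array([2.22061990e-01, 9.75032549e-01, 1.81872710e-05, 1.70414763e-05]), 'force': array([-1.00848511, -0.08217397, -0.61281369]), 'ft_torque': array([-0.01351898,  0.03879463,  0.02432922]), 'gripper_force': 0.0, 'gripper_width': 1.0000679837003466}
```

View pics/top0.png

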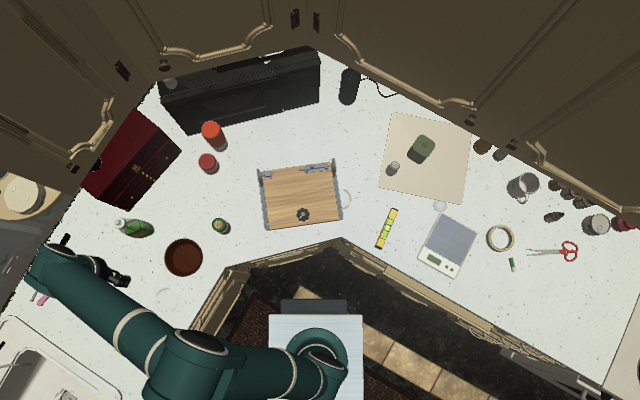

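View pics/side0.png

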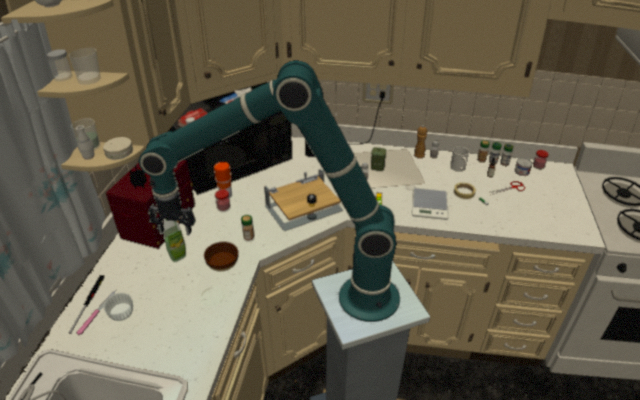

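The top view shows the stand at about (300,195), its knob at (303,214), the bolt at about (320,166) and the level on the right at (386,228). In the side view the knob is at (312,199). I'll zoom in on the stand next.

```bash
cat > b.py <<'E'
from h import *
im=optics.camera("top")[:,:,::-1]
a=cv2.resize(im[150:250,250:410],None,fx=5,fy=5,interpolation=cv2.INTER_CUBIC)
cv2.imwrite("pics/c1.png",a)
print(optics.camera_info("top")["K"])
for n,z in(("board",.07),("level",.036),("knob",.112)):
    for r in spotter.silhouettes(n,"top")[:2]:
        m=r["mask"].astype(np.uint8);ys,xs=np.nonzero(m)
        P=np.array([atz("top",(x,y),z)[:2] for x,y in zip(xs,ys)],np.float32)
        print(n,r["score"],r["extent"],cv2.minAreaRect(P),P.mean(0))
for n in("knob","bolt_knob","board_middle","level"):
  for c in("top","side"):
    print(n,c,[(np.round(r["location"],1),round(r["score"],2)) for r in spotter.pinpoint(n,c)[:3]])
E
python3 b.py
```

```text
[[407.02315701   0.         312.94470001]
 [  0.         407.02315701 204.49487449]
 [  0.           0.           1.        ]]Traceback (most recent call last):
  File "b.py", line 9, in <module>
    P=np.array([atz("top",(x,y),z)[:2] for x,y in zip(xs,ys)],np.float32)
                ~~~^^^^^^^^^^^^^^^
  File "h.py", line 9, in atz
    o,d=ray(cam,uv);return o+d*(z-o[2])/d[2]
        ~~~^^^^^^^^
  File "h.py", line 4, in ray
    c=optics.camera_info(cam);K=np.array(c["K"]);T=np.array(c["world_from_camera"])
ValueError: time passes only in moves, steps and waits
```

View pics/c1.png

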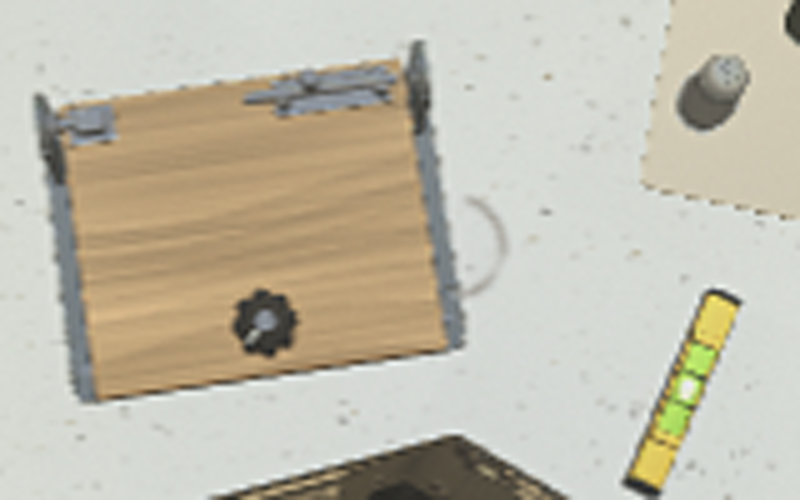

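The crop shows the star knob at (303,214.5), the bolt's upright knob at (311.5,165), and the level from (394,209) to (379,246). I'll cache the calibration and measure.

```bash
cat >> h.py <<'E'
from scipy.spatial.transform import Rotation as Ro
def go(x,y,z,ang,o=None):
    "slide mm, yaw to TCP world x,y,z with tool y at heading ang (deg, mod 180)"
    o=o or readout.get_obs();R=Ro.from_quat(o["eef_rot"]).as_matrix()
    s=R.T@(np.array([x,y,z])-o["ee_pos"])*1000
    h=np.arctan2(R[1,1],R[0,1]);w=h-np.radians(ang);w=(w+np.pi/2)%np.pi-np.pi/2
    print("slide",s.round(1),"yaw",round(w,3),"(alt",round(w-np.sign(w)*np.pi,3),") pos",o["ee_pos"].round(4),"hd",np.degrees(h).round(1),"q7",o["q"][6].round(2),"F",o["force"].round(1),"t",o["clock"])
E
python3 -c "
from h import *
go(.6394,.0133,.2,8.4)"
```

```text
slide [-570.6 -361.1   31.3] yaw 0.976 (alt -2.165 ) pos [0.2815 0.5859 0.2313] hd 64.3 q7 -0.06 F [-1.1  0.5  0.2] t 1.6
```

Call:
servo_tool(fingers=[-0.2, -0.2, -0.2, -0.2, -0.2], slide=[[-570, -361, 30], [-570, -361, 30], [-570, -361, 30], [-570, -361, 30], [-570, -361, 30]], yaw=[0.976, 0.976, 0.976, 0.976, 0.976])

```text
clock: 2.1
ee_pos: [0.4146, 0.3724, 0.2204]
eef_rot: [0.566, 0.824, 0.0, -0.0]
force: [0.7, 0.1, -0.7]
gripper_width: 0.603
gripper_force: 0.0
```

```bash
python3 -c "
from h import *
go(.6394,.0133,.2,8.4)"
```

```text
slide [-415.8   81.    20.3] yaw 0.22 (alt -2.921 ) pos [0.4146 0.3724 0.2204] hd 21.0 q7 -0.35 F [ 0.7  0.1 -0.7] t 2.1
```

Call:
servo_tool(fingers=[-0.2, -0.2, -0.2, -0.2, -0.2], slide=[[-416, 81, 20], [-416, 81, 20], [-416, 81, 20], [-416, 81, 20], [-416, 81, 20]], yaw=[0.2, 0.2, 0.2, 0.2, 0.2])

```text
clock: 2.6
ee_pos: [0.5485, 0.1616, 0.2087]
eef_rot: [0.643, 0.766, 0.0, 0.0]
force: [1.2, 0.6, 0.8]
gripper_width: 0.598
gripper_force: 0.0
```

```bash
python3 -c "
from h import *
go(.6394,.0133,.2,8.4)"
```

```text
slide [-161.8   64.     8.7] yaw 0.027 (alt -3.115 ) pos [0.5485 0.1616 0.2087] hd 9.9 q7 -0.04 F [1.2 0.6 0.8] t 2.6
```

Call:
servo_tool(fingers=[-0.2, -0.2, -0.2, -0.2, -0.2], slide=[[-162, 64, 9], [-162, 64, 9], [-162, 64, 9], [-162, 64, 9], [-162, 64, 50]], yaw=[0.027, 0.027, 0.027, 0.027, 0.027])

```text
clock: 3.1
ee_pos: [0.6443, 0.0085, 0.1633]
eef_rot: [0.656, 0.754, 0.003, 0.006]
force: [1.3, 0.5, 0.6]
gripper_width: 0.597
gripper_force: 0.0
```

```bash
cat > c.py <<'E'
from h import *
import sys
n,(x,y),w=sys.argv[1],map(int,sys.argv[3].split(",")),int(sys.argv[4]); cam=sys.argv[2]
im=optics.camera(cam)[:,:,::-1]
a=im[y-w*3//4:y+w*3//4,x-w:x+w];f=800/(2*w)
cv2.imwrite(f"pics/{n}.png",cv2.resize(a,(800,600),interpolation=cv2.INTER_CUBIC))
E
python3 c.py d1 side 306,185 40; python3 -c "
from h import *
go(.6394,.0133,.16,8.4)
for p in ([.6394,.0133,.118],[.6394,.0133,.099],[.6394,.0133,.16],readout.get_obs()['ee_pos']):print(((proj('side',p)-[266,155]+.5)*10-.5).round(), proj('top',p).round(1))
"
```

```text
slide [ 1.3  2.7 -7.1] yaw -0.005 (alt 3.137 ) pos [0.6369 0.0116 0.1529] hd 8.1 q7 0.26 F [-3.5  0.4 -5.6] t 3.15
[398. 175.] [311.7 165.1]
[399. 212.] [311.7 166.7]
[396.  93.] [311.8 161.4]
[402. 109.] [312.3 162.8]
```

View pics/d1.png

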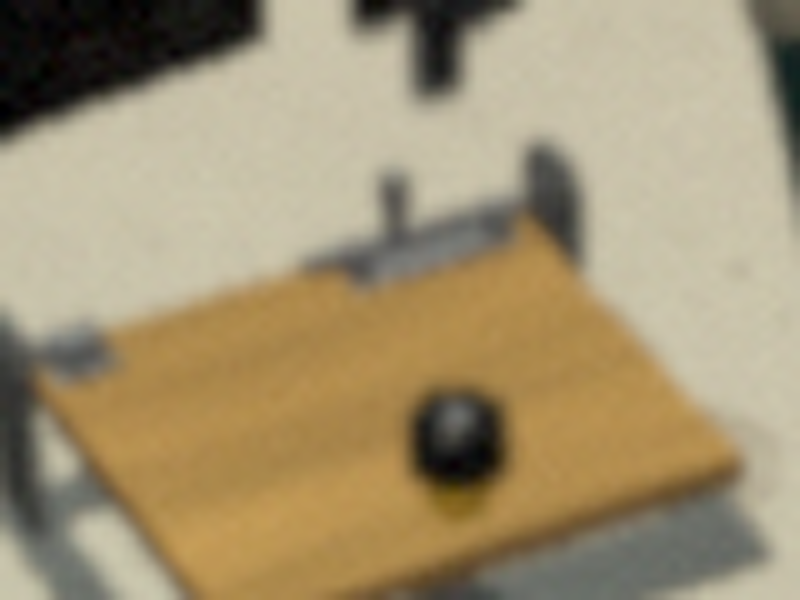

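The knob's top is at (396,172) in the crop, against a prediction of (398,175), so the position holds. I'll descend and grip.

Call:
servo_tool(fingers=[-0.2, -0.2, -0.2, -0.2, -0.2], slide=[[0, 1, 0], [0, 1, 0], [0, 1, 25], [0, 1, 45], [0, 1, 58]], yaw=[0, 0, 0, 0, 0])

```text
clock: 3.65
ee_pos: [0.6399, 0.0161, 0.101]
eef_rot: [0.653, 0.757, 0.001, 0.0]
force: [-0.6, -0.9, -0.5]
gripper_width: 0.6
gripper_force: 0.0
```

```bash
python3 -c "
from h import *
go(.6394,.0133,.095,8.4)"
```

```text
slide [-2.7 -0.9  6. ] yaw 0.001 (alt -3.14 ) pos [0.6399 0.0161 0.101 ] hd 8.5 q7 0.29 F [-0.6 -0.9 -0.5] t 3.65
```

Call:
servo_tool(fingers=[-0.2, 1, 1, 1, 1], slide=[[-2, 0, 5], [-2, 0, 5], [-2, 0, 5], [-2, 0, 5], [-2, 0, 5]], yaw=[0, 0, 0, 0, 0])

```text
clock: 4.15
ee_pos: [0.6408, 0.0128, 0.0968]
eef_rot: [0.654, 0.757, 0.001, 0.001]
force: [0.1, 0.4, 4.2]
gripper_width: 0.126
gripper_force: 58.5
```

```bash
python3 -c "
from h import *
go(.6394,.0133,.095,8.4);R=Ro.from_quat(readout.get_obs()['eef_rot']).as_matrix();print(R[:,0])"
```

```text
slide [ 0.7 -1.3  1.8] yaw -0.001 (alt 3.141 ) pos [0.6408 0.0128 0.0968] hd 8.4 q7 0.29 F [0.1 0.4 4.2] t 4.15
[-1.45448784e-01  9.89365781e-01 -4.98226677e-05]
```

Call:
servo_tool(fingers=[1, 1, 1, 1, 1], slide=[[-5, 0, 0], [-10, 0, 0], [-15, 0, 0], [-20, 0, 0], [-22, 0, 0]], yaw=[0, 0, 0, 0, 0])

```text
clock: 4.65
ee_pos: [0.6441, -0.0091, 0.0967]
eef_rot: [0.654, 0.757, 0.001, 0.001]
force: [0.4, 1.4, 6.4]
gripper_width: 0.125
gripper_force: 58.8
```

Call:
servo_tool(fingers=[1, 1, 1, 1, 1], slide=[[-2, 0, 0], [-4, 0, 0], [-6, 0, 0], [-6, 0, 0], [-6, 0, 0]], yaw=[0, 0, 0, 0, 0])

```text
clock: 5.15
ee_pos: [0.645, -0.015, 0.0968]
eef_rot: [0.654, 0.757, 0.001, 0.001]
force: [-0.2, 0.8, 5.6]
gripper_width: 0.122
gripper_force: 58.8
```

Call:
servo_tool(fingers=[1, 1, 1, 1, 1], slide=[[-1, 0, 0], [-2, 0, 0], [-3, 0, 0], [-4, 0, 0], [-4, 0, 0]], yaw=[0, 0, 0, 0, 0])

```text
clock: 5.65
ee_pos: [0.6454, -0.0177, 0.0968]
eef_rot: [0.653, 0.757, 0.001, 0.0]
force: [-0.1, 2.2, 7.5]
gripper_width: 0.124
gripper_force: 58.9
```

Call:
servo_tool(fingers=[1, 1, 1, 1, 1], slide=[[-1, 0, 0], [-2, 0, 0], [-3, 0, 0], [-3, 0, 0], [-3, 0, 0]], yaw=[0, 0, 0, 0, 0])

```text
clock: 6.15
ee_pos: [0.6454, -0.0178, 0.0967]
eef_rot: [0.653, 0.758, 0.002, -0.001]
force: [-1.7, 6.8, 7.9]
gripper_width: 0.123
gripper_force: 59.0
```

Call:
servo_tool(fingers=[-0.2, -0.2, -0.2, -0.2, -0.2], slide=[[4, 0, 0], [4, 0, 0], [4, 0, 0], [4, 0, -40], [4, 0, -90]], yaw=[0, 0, 0, 0, 0])

```text
clock: 6.65
ee_pos: [0.6421, -0.0187, 0.1834]
eef_rot: [0.654, 0.756, -0.003, -0.002]
force: [1.8, 0.4, -0.2]
gripper_width: 0.599
gripper_force: 0.0
```

```bash
python3 -c "
from h import *
go(.441,-.243,.14,65.5)"
```

```text
slide [-192.9 -231.1   45.1] yaw -0.998 (alt 2.143 ) pos [ 0.6421 -0.0187  0.1834] hd 8.3 q7 0.3 F [ 1.8  0.4 -0.2] t 6.65
```

Call:
servo_tool(fingers=[-0.2, -0.2, -0.2, -0.2, -0.2], slide=[[-193, -231, 0], [-193, -231, 0], [-193, -231, 0], [-193, -231, 0], [-193, -231, 45]], yaw=[-0.998, -0.998, -0.998, -0.998, -0.998])

```text
clock: 7.15
ee_pos: [0.4812, -0.2031, 0.1676]
eef_rot: [0.332, 0.943, -0.0, 0.003]
force: [0.1, -1.5, -0.6]
gripper_width: 0.603
gripper_force: 0.0
```

```bash
python3 -c "
from h import *
go(.441,-.243,.14,65.5)"
```

```text
slide [  6.6 -56.3  27.5] yaw -0.248 (alt 2.893 ) pos [ 0.4812 -0.2031  0.1676] hd 51.3 q7 1.34 F [ 0.1 -1.5 -0.6] t 7.15
```

Call:
servo_tool(fingers=[-0.2, -0.2, -0.2, -0.2, -0.2], slide=[[6, -56, 27], [6, -56, 27], [6, -56, 27], [6, -56, 27], [6, -56, 60]], yaw=[-0.24, -0.24, -0.24, -0.24, -0.24])

```text
clock: 7.65
ee_pos: [0.4468, -0.2405, 0.1092]
eef_rot: [0.218, 0.976, -0.001, 0.005]
force: [1.2, -0.2, -0.4]
gripper_width: 0.602
gripper_force: 0.0
```

```bash
python3 c.py e1 top 385,220 40; python3 -c "
from h import *
go(.441,-.243,.012,65.5)
print(spotter.pinpoint('bolt_knob','top')[:1], [proj('top',(.6439,-.0173,.118)),proj('top',(.6394,.0133,.118))])"
```

```text
slide [-1.  -5.2 90.7] yaw -0.012 (alt 3.13 ) pos [ 0.4424 -0.2379  0.1027] hd 64.8 q7 1.69 F [-1.6  0.4 -3.5] t 7.7
[{'location': [321.7, 164.0], 'score': 0.6}] [array([320.94998713, 163.83177426]), array([311.72429274, 165.0952213 ])]
```

View pics/e1.png

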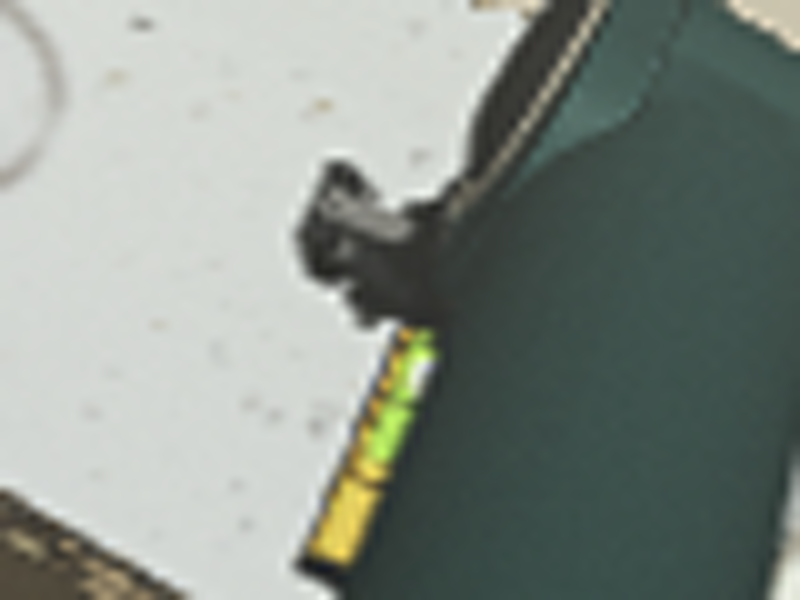

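The bolt knob now shows at the home pixel (321,164). The level lies where I measured it, partly hidden under the gripper. I'll descend onto it.

Call:
servo_tool(fingers=[-0.2, -0.2, -0.2, -0.2, -0.2], slide=[[-1, -3, 20], [-1, -3, 45], [-1, -3, 65], [-1, -3, 80], [-1, -3, 80]], yaw=[-0.01, -0.01, -0.01, -0.01, -0.01])

```text
clock: 8.25
ee_pos: [0.4417, -0.2416, 0.0251]
eef_rot: [0.213, 0.977, 0.0, -0.001]
force: [0.2, 0.7, 0.6]
gripper_width: 0.601
gripper_force: 0.0
```

```bash
python3 -c "
from h import *
go(.441,-.243,.012,65.5)"
```

```text
slide [ 0.  -1.6 13.1] yaw -0.002 (alt 3.14 ) pos [ 0.4417 -0.2416  0.0251] hd 65.4 q7 1.75 F [0.2 0.7 0.6] t 8.25
```

Call:
servo_tool(fingers=[-0.2, -0.2, 1, 1, 1], slide=[[0, -1.5, 12], [0, -1.5, 12], [0, -1.5, 12], [0, -1.5, 12], [0, -1.5, 12]], yaw=[0, 0, 0, 0, 0])

```text
clock: 8.75
ee_pos: [0.4414, -0.2445, 0.0146]
eef_rot: [0.213, 0.977, -0.0, 0.001]
force: [-0.4, 0.6, 5.7]
gripper_width: 0.262
gripper_force: 59.5
```

Call:
servo_tool(fingers=[1, 1, 1, 1, 1], slide=[[0, 0, 0], [0, 0, 0], [0, 0, -40], [0, 0, -80], [0, 0, -120]], yaw=[0, 0, 0, 0, 0])

```text
clock: 9.25
ee_pos: [0.4402, -0.244, 0.1347]
eef_rot: [0.214, 0.977, 0.0, -0.001]
force: [1.5, 0.7, -2.4]
gripper_width: 0.261
gripper_force: 59.6
```

```bash
python3 -c "
from h import *
m=np.array([.5482,.0523]);b=np.radians(8.4);c,s=np.cos(b),np.sin(b)
p=m+np.array([[c,-s],[s,c]])@[-.015,.095];print(p)
go(p[0],p[1],.15,98.4)"
```

```text
[0.51948303 0.14408963]
slide [ 89.9 385.8 -15.2] yaw -0.577 (alt 2.565 ) pos [ 0.4402 -0.244   0.1347] hd 65.3 q7 1.7 F [ 1.5  0.7 -2.4] t 9.25
```

Call:
servo_tool(fingers=[1, 1, 1, 1, 1], slide=[[0, 0, -30], [90, 386, -35], [90, 386, -35], [90, 386, -35], [90, 386, -35]], yaw=[-0.1, -0.2, -0.3, -0.4, -0.5])

```text
clock: 9.75
ee_pos: [0.4806, -0.0465, 0.1665]
eef_rot: [-0.037, 0.999, -0.0, 0.0]
force: [1.2, -0.2, -2.5]
gripper_width: 0.261
gripper_force: 59.7
```

```bash
python3 -c "
from h import *
go(.5195,.1441,.15,98.4)"
```

```text
slide [-52.8 187.3  16.5] yaw -0.073 (alt 3.068 ) pos [ 0.4806 -0.0465  0.1665] hd 94.2 q7 1.69 F [ 1.2 -0.2 -2.5] t 9.75
```

Call:
servo_tool(fingers=[1, 1, 1, 1, 1], slide=[[-53, 187, 0], [-53, 187, 0], [-53, 187, 0], [-53, 187, 0], [-53, 187, 16]], yaw=[-0.07, -0.07, -0.07, -0.07, -0.07])

```text
clock: 10.25
ee_pos: [0.5222, 0.1506, 0.152]
eef_rot: [-0.075, 0.997, 0.003, 0.003]
force: [0.5, 0.7, -2.1]
gripper_width: 0.262
gripper_force: 59.7
```

Call:
servo_tool(fingers=[1, 1, 1, 1, 1], slide=[[0, 0, 0], [0, 0, 15], [0, 0, 30], [0, 0, 45], [0, 0, 45]], yaw=[0, 0, 0, 0, 0])

```text
clock: 10.75
ee_pos: [0.519, 0.1397, 0.1038]
eef_rot: [-0.069, 0.998, -0.001, -0.002]
force: [-1.3, 0.3, -1.7]
gripper_width: 0.262
gripper_force: 59.7
```

```bash
python3 -c "
from h import *
go(.5195,.1441,.085,98.4)"
```

```text
slide [-1.2  4.4 18.8] yaw -0.009 (alt 3.132 ) pos [0.519  0.1397 0.1038] hd 97.9 q7 1.37 F [-1.3  0.3 -1.7] t 10.75
```

Call:
servo_tool(fingers=[1, 1, 1, 1, 1], slide=[[-1, 4, 0], [-1, 4, 8], [-1, 4, 13], [-1, 4, 16], [-1, 4, 16]], yaw=[0, 0, 0, 0, 0])

```text
clock: 11.25
ee_pos: [0.5208, 0.1458, 0.0888]
eef_rot: [-0.07, 0.998, -0.0, -0.0]
force: [-0.5, -0.4, -2.7]
gripper_width: 0.263
gripper_force: 59.7
```

Call:
servo_tool(fingers=[1, 1, 1, 1, 1], slide=[[0, 0, 1], [0, 0, 2], [0, 0, 2], [0, 0, 2], [0, 0, 2]], yaw=[0, 0, 0, 0, 0])

```text
clock: 11.75
ee_pos: [0.5211, 0.1461, 0.0874]
eef_rot: [-0.07, 0.998, 0.0, 0.0]
force: [-0.2, 1.3, -2.4]
gripper_width: 0.261
gripper_force: 59.7
```

Call:
servo_tool(fingers=[1, 1, 1, 1, 1], slide=[[0, 0, 1], [0, 0, 1], [0, 0, 2], [0, 0, 2], [0, 0, 2]], yaw=[0, 0, 0, 0, 0])

```text
clock: 12.25
ee_pos: [0.5211, 0.1461, 0.0855]
eef_rot: [-0.07, 0.998, 0.0, 0.0]
force: [-1.4, -0.1, 1.4]
gripper_width: 0.263
gripper_force: 60.2
```

```bash
python3 -c "
from h import *
go(.5195,.1441,.085,98.4)"
```

```text
slide [ 1.9 -1.7  0.5] yaw -0.007 (alt 3.135 ) pos [0.5211 0.1461 0.0855] hd 98.0 q7 1.36 F [-1.4 -0.1  1.4] t 12.25
```

Call:
servo_tool(fingers=[-0.2, -0.2, -0.2, -0.2, -0.2], slide=[[0, 0, -2], [0, 0, -2], [0, 0, -2], [0, 0, -40], [0, 0, -80]], yaw=[0, 0, 0, 0, 0])

```text
clock: 12.75
ee_pos: [0.52, 0.1457, 0.1649]
eef_rot: [-0.07, 0.998, -0.0, -0.002]
force: [1.1, -0.4, 0.2]
gripper_width: 0.605
gripper_force: 0.0
```

```bash
python3 -c "
from h import *
go(.4753,.0418,.16,98.4)"
```

```text
slide [ 58.7 -96.6   5.2] yaw -0.007 (alt 3.135 ) pos [0.52   0.1457 0.1649] hd 98.0 q7 1.36 F [ 1.1 -0.4  0.2] t 12.75
```

Call:
servo_tool(fingers=[-0.6, -0.6, -0.6, -0.6, -0.6], slide=[[59, -96, 0], [59, -96, 0], [59, -96, 0], [59, -96, 0], [59, -96, 0]], yaw=[0, 0, 0, 0, 0])

```text
clock: 13.25
ee_pos: [0.4768, 0.0438, 0.1655]
eef_rot: [-0.07, 0.998, 0.0, 0.001]
force: [0.5, -0.1, 0.3]
gripper_width: 0.8
gripper_force: 0.0
```

```bash
python3 c.py f1 top 298,195 48; python3 -c "
from h import *
go(.4753,.0418,.08,98.4)"
```

```text
slide [ 2.  -2.3 85.4] yaw -0.005 (alt 3.137 ) pos [0.4768 0.0443 0.1654] hd 98.1 q7 1.55 F [ 0.  -0.1  0.3] t 13.3
```

View pics/f1.png

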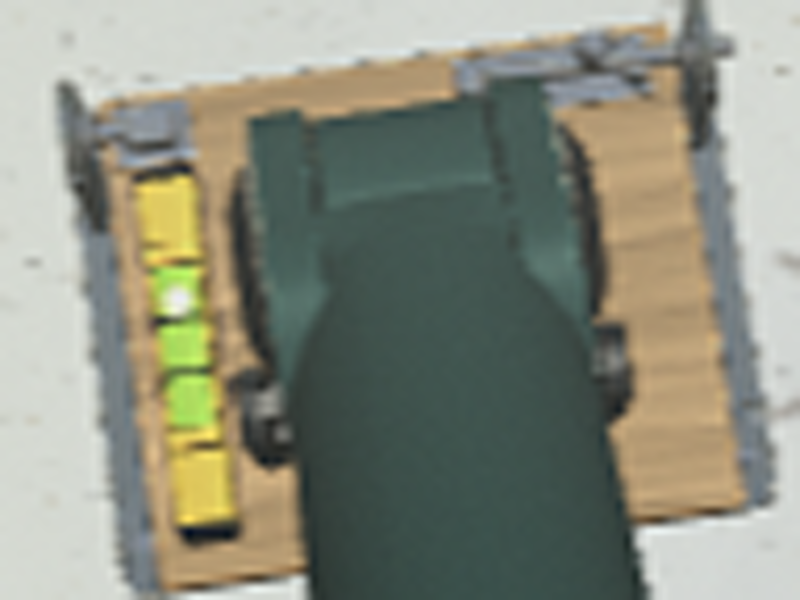

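The level lies front to back on the board's left and the bolt is through the cheek. The bubble sits high, at (178,298) in the crop, against a vial centre of about (188,348). I'll descend onto the knob.

Call:
servo_tool(fingers=[-0.6, -0.6, -0.6, -0.6, -0.6], slide=[[2, -2, 20], [2, -2, 40], [2, -2, 60], [2, -2, 75], [2, -2, 84]], yaw=[0, 0, 0, 0, 0])

```text
clock: 13.8
ee_pos: [0.4743, 0.0422, 0.0798]
eef_rot: [-0.071, 0.997, 0.0, -0.001]
force: [0.7, 0.2, -0.5]
gripper_width: 0.806
gripper_force: 0.0
```

Call:
servo_tool(fingers=[-0.6, 1, 1, 1, 1], slide=[[0, 0, 0], [0, 0, 0], [0, 0, 0], [0, 0, 0], [0, 0, 0]], yaw=[0, 0, 0, 0, 0])

```text
clock: 14.3
ee_pos: [0.4749, 0.0432, 0.0827]
eef_rot: [-0.071, 0.997, 0.001, 0.001]
force: [-1.9, 6.7, 4.5]
gripper_width: 0.488
gripper_force: 59.9
```

```bash
python3 -c "
from h import *
go(.4753,.0418,.08,98.4)"
```

```text
slide [-0.2 -1.4  2.6] yaw -0.005 (alt 3.137 ) pos [0.4749 0.0432 0.0827] hd 98.1 q7 1.56 F [-1.9  6.7  4.5] t 14.3
```

Call:
servo_tool(fingers=[1, 1, 1, 1, 1], slide=[[0, 1, 2], [0, 1, 2], [0, 1, 2], [0, 1, 2], [0, 1, 2]], yaw=[0.1, 0.25, 0.4, 0.55, 0.7])

```text
clock: 14.8
ee_pos: [0.4754, 0.045, 0.0824]
eef_rot: [0.278, 0.961, 0.003, 0.001]
force: [-6.6, 8.2, 20.6]
gripper_width: 0.486
gripper_force: 61.3
```

Call:
servo_tool(fingers=[1, 1, 1, 1, 1], slide=[[0, 0, 0], [0, 0, 0], [0, 0, 0], [0, 0, 0], [0, 0, 0]], yaw=[0.15, 0.3, 0.45, 0.6, 0.6])

```text
clock: 15.3
ee_pos: [0.4767, 0.046, 0.0824]
eef_rot: [0.548, 0.836, 0.004, 0.001]
force: [-4.2, 9.7, 17.8]
gripper_width: 0.486
gripper_force: 61.2
```

Call:
servo_tool(fingers=[1, 1, 1, 1, 1], slide=[[0, 0, 0.5], [0, 0, 1], [0, 0, 1], [0, 0, 1], [0, 0, 1]], yaw=[0, 0, 0, 0, 0])

```text
clock: 15.8
ee_pos: [0.4767, 0.0461, 0.0823]
eef_rot: [0.547, 0.837, 0.004, 0.0]
force: [-7.0, 9.7, 28.8]
gripper_width: 0.488
gripper_force: 62.2
```

Call:
servo_tool(fingers=[1, 1, 1, 1, 1], slide=[[0, 0, -0.8], [0, 0, -0.8], [0, 0, -0.8], [0, 0, -0.8], [0, 0, -0.8]], yaw=[0, 0, 0, 0, 0])

```text
clock: 16.3
ee_pos: [0.4767, 0.046, 0.0824]
eef_rot: [0.547, 0.837, 0.004, 0.0]
force: [-4.4, 9.5, 21.4]
gripper_width: 0.489
gripper_force: 61.1
```

```bash
cat > bub.py <<'E'
from h import *
from scipy.ndimage import map_coordinates as mc
import sys
im=np.mean([optics.camera("top").astype(float) for _ in range(4)],0)
go(.4767,.046,.082,0)
b=np.radians(8.0);ax=np.array([np.cos(b),np.sin(b)]);nx=np.array([-ax[1],ax[0]])
c=np.array([.5211,.1461])   # level centre guess
U=np.arange(-.085,.0851,.0015);V=np.arange(-.03,.0301,.0015)
uv=np.array([[proj("top",(*(c+u*ax+v*nx),.108)) for u in U] for v in V])
S=np.stack([mc(im[:,:,k],[uv[...,1],uv[...,0]],order=3) for k in range(3)],-1)
cv2.imwrite("pics/%s.png"%sys.argv[1],cv2.resize(np.clip(S[...,::-1],0,255).astype(np.uint8),None,fx=7,fy=7,interpolation=cv2.INTER_CUBIC))
sat=(S[...,1]-S[...,2]);row=sat[:,20:-20].mean(1);print("lat",(V*1000)[row.argmax()])
i=row.argmax();P=S[i-3:i+4].mean(0)
for k in range(0,len(U)): print(round(U[k]*1000,1),P[k].astype(int).tolist(),end=" ")
E
python3 bub.py g1
```

```text
slide [-0.  -0.1  0.4] yaw 0.413 (alt -2.729 ) pos [0.4767 0.0461 0.0824] hd 23.7 q7 0.47 F [-4.2 10.4 20.4] t 16.5
lat -7.499999999999979
-85.0 [128, 113, 87] -83.5 [138, 120, 92] -82.0 [153, 132, 99] -80.5 [162, 139, 104] -79.0 [141, 122, 92] -77.5 [86, 78, 63] -76.0 [37, 40, 37] -74.5 [25, 31, 33] -73.0 [36, 39, 42] -71.5 [53, 53, 50] -70.0 [87, 83, 57] -68.5 [147, 135, 71] -67.0 [207, 189, 87] -65.5 [234, 212, 94] -64.0 [227, 207, 93] -62.5 [216, 197, 90] -61.0 [214, 195, 89] -59.5 [216, 197, 90] -58.0 [217, 198, 90] -56.5 [216, 197, 90] -55.0 [216, 197, 90] -53.5 [216, 197, 90] -52.0 [217, 197, 91] -50.5 [218, 198, 91] -49.0 [216, 197, 91] -47.5 [214, 196, 90] -46.0 [221, 202, 92] -44.5 [235, 214, 97] -43.0 [227, 206, 94] -41.5 [175, 159, 76] -40.0 [121, 108, 57] -38.5 [127, 110, 57] -37.0 [183, 161, 76] -35.5 [230, 205, 93] -34.0 [234, 213, 97] -32.5 [210, 199, 92] -31.0 [180, 188, 87] -29.5 [162, 188, 85] -28.0 [160, 195, 86] -26.5 [170, 202, 88] -25.0 [181, 208, 91] -23.5 [187, 213, 93] -22.0 [186, 215, 93] -20.5 [182, 213, 91] -19.0 [178, 209, 90] -17.5 [176, 203, 88] -16.0 
[... 647 characters left out ...]
01, 90] 33.5 [125, 140, 69] 35.0 [112, 112, 59] 36.5 [160, 146, 73] 38.0 [216, 195, 92] 39.5 [231, 211, 99] 41.0 [217, 203, 97] 42.5 [209, 197, 94] 44.0 [213, 198, 95] 45.5 [217, 200, 95] 47.0 [216, 200, 95] 48.5 [215, 199, 95] 50.0 [216, 200, 96] 51.5 [217, 200, 96] 53.0 [217, 200, 96] 54.5 [216, 199, 96] 56.0 [216, 199, 96] 57.5 [217, 199, 96] 59.0 [218, 201, 96] 60.5 [219, 203, 97] 62.0 [220, 204, 97] 63.5 [221, 204, 98] 65.0 [223, 204, 98] 66.5 [225, 205, 96] 68.0 [211, 192, 89] 69.5 [163, 150, 78] 71.0 [94, 92, 65] 72.5 [49, 51, 54] 74.0 [55, 52, 53] 75.5 [92, 83, 69] 77.0 [128, 122, 110] 78.5 [145, 149, 152] 80.0 [139, 148, 160] 81.5 [115, 122, 131] 83.0 [95, 99, 100] 84.5 [98, 99, 98]
```

View pics/g1.png

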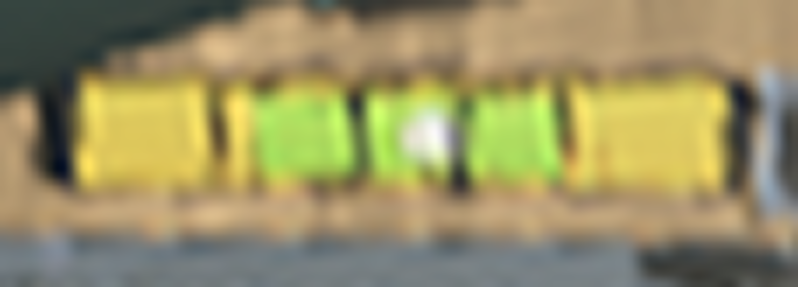

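The black lines are at -9.2 and +13.4 mm on the strip, so their centre is +2.1. The bubble is at about +7, roughly 5 mm too far to the back, so the knob needs about 0.75 rad more clockwise.

Call:
servo_tool(fingers=[1, 1, 1, 1, 1], slide=[[1, 0, 0], [1, 0, 0], [1, 0, 0], [1, 0, 0], [1, 0, 0]], yaw=[0.15, 0.3, 0.45, 0.6, 0.72])

```text
clock: 17.0
ee_pos: [0.4787, 0.0462, 0.0825]
eef_rot: [0.808, 0.589, 0.006, 0.001]
force: [1.3, 8.4, 12.8]
gripper_width: 0.489
gripper_force: 60.7
```

Call:
servo_tool(fingers=[1, 1, 1, 1, 1], slide=[[0, 0, 0], [0, 0, 0], [0, 0, 0], [0, 0, 0], [0, 0, 0]], yaw=[0, 0, 0, 0, 0])

```text
clock: 17.5
ee_pos: [0.4787, 0.0462, 0.0825]
eef_rot: [0.807, 0.59, 0.006, 0.0]
force: [1.7, 8.4, 15.5]
gripper_width: 0.486
gripper_force: 60.9
```

Call:
servo_tool(fingers=[1, 1, 1, 1, 1], slide=[[0, 0, 0], [0, 0, 0], [0, 0, 0], [0, 0, 0], [0, 0, 0]], yaw=[0, 0, 0, 0, 0])

```text
clock: 18.0
ee_pos: [0.4787, 0.0462, 0.0824]
eef_rot: [0.807, 0.59, 0.006, 0.0]
force: [2.9, 8.3, 14.7]
gripper_width: 0.49
gripper_force: 60.9
```

```bash
cat > fit.py <<'E'
Q=P[:,2]/P[:,1]; L=P[:,1]; U=U*1000
def dip(a,b):
    k=(U>a)&(U<b);w=np.clip(190-L[k],0,None)**2;return (w*U[k]).sum()/w.sum()
l,r=dip(-14,-5),dip(9,18)
k=(U>-15)&(U<20);w=np.clip(Q[k]-.455,0,None)
print("lines",l,r,"mid",(l+r)/2,"bubble",(w*U[k]).sum()/w.sum(),"off",(w*U[k]).sum()/w.sum()-(l+r)/2)
print([(u.round(1),q.round(2)) for u,q in zip(U[k],Q[k])])
E
sed -i '$d' bub.py; cat fit.py >> bub.py; python3 bub.py g2
```

```text
slide [-0.8 -1.8  0.5] yaw -0.308 (alt 2.834 ) pos [0.4787 0.0462 0.0825] hd -17.6 q7 -0.12 F [ 2.   8.  14.7] t 18.2
lat 4.500000000000032
lines -8.266836478182693 12.829213729010545 mid 2.281188625413926 bubble 3.261077338870837 off 0.9798887134569108
[(np.float64(-14.5), np.float64(0.44)), (np.float64(-13.0), np.float64(0.43)), (np.float64(-11.5), np.float64(0.45)), (np.float64(-10.0), np.float64(0.52)), (np.float64(-8.5), np.float64(0.62)), (np.float64(-7.0), np.float64(0.53)), (np.float64(-5.5), np.float64(0.44)), (np.float64(-4.0), np.float64(0.46)), (np.float64(-2.5), np.float64(0.55)), (np.float64(-1.0), np.float64(0.64)), (np.float64(0.5), np.float64(0.67)), (np.float64(2.0), np.float64(0.67)), (np.float64(3.5), np.float64(0.68)), (np.float64(5.0), np.float64(0.69)), (np.float64(6.5), np.float64(0.7)), (np.float64(8.0), np.float64(0.67)), (np.float64(9.5), np.float64(0.63)), (np.float64(11.0), np.float64(0.59)), (np.float64(12.5), np.float64(0.55)), (np.float64(14.0), np.float64(0.5)), (np.float64(15.5), np.float64(0.46)), (np.float64(17.0), np.float64(0.44)), (np.float64(18.5), np.float64(0.44))]
```

View pics/g2.png

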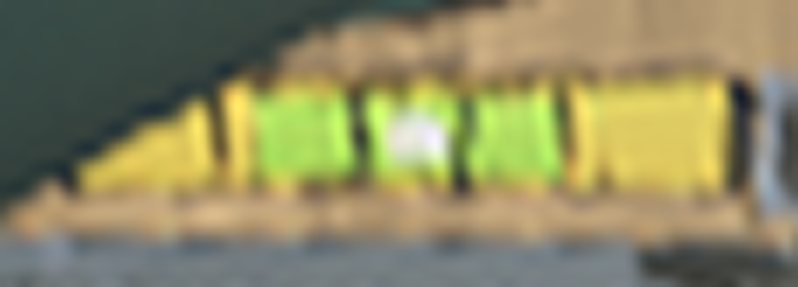

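```bash
sed -i 's/^i=row.argmax();P=.*/P=S[13:20].mean(0)/' bub.py; sed -i 's/^print(\[(u.*/print([(float(u.round(1)),int(x[2]),float(q.round(2))) for u,x,q in zip(U[k],P[k],Q[k])])/' bub.py; python3 bub.py g3
```

```text
slide [-0.8 -1.8  0.4] yaw -0.308 (alt 2.834 ) pos [0.4787 0.0462 0.0824] hd -17.6 q7 -0.12 F [ 1.8  7.7 14.6] t 18.4
lat 4.500000000000032
lines -9.02439030343883 14.224880866626787 mid 2.6002452815939785 bubble 2.2181428332540887 off -0.3821024483398898
[(-14.5, 93, 0.42), (-13.0, 94, 0.42), (-11.5, 82, 0.46), (-10.0, 65, 0.6), (-8.5, 60, 0.62), (-7.0, 72, 0.46), (-5.5, 91, 0.42), (-4.0, 110, 0.47), (-2.5, 127, 0.59), (-1.0, 139, 0.7), (0.5, 148, 0.75), (2.0, 160, 0.76), (3.5, 170, 0.76), (5.0, 171, 0.75), (6.5, 164, 0.73), (8.0, 149, 0.67), (9.5, 124, 0.57), (11.0, 92, 0.46), (12.5, 69, 0.44), (14.0, 63, 0.5), (15.5, 73, 0.51), (17.0, 87, 0.46), (18.5, 94, 0.43)]
```

The bubble spans -2.5 to 9.2 mm, so it is centred at about 3.3 against 2.5 for the lines, roughly +0.9 mm off. One small trim is enough.

Call:
servo_tool(fingers=[1, 1, 1, 1, 1], slide=[[0, 0, 0], [0, 0, 0], [0, 0, 0], [0, 0, 0], [0, 0, 0]], yaw=[0.06, 0.12, 0.12, 0.12, 0.12])

```text
clock: 18.9
ee_pos: [0.479, 0.0461, 0.0825]
eef_rot: [0.841, 0.541, 0.006, 0.0]
force: [2.8, 8.2, 13.7]
gripper_width: 0.483
gripper_force: 60.8
```

Call:
servo_tool(fingers=[1, 1, 1, 1, 1], slide=[[0, 0, 0], [0, 0, 0], [0, 0, 0], [0, 0, 0], [0, 0, 0]], yaw=[0, 0, 0, 0, 0])

```text
clock: 19.4
ee_pos: [0.479, 0.0461, 0.0825]
eef_rot: [0.841, 0.541, 0.006, 0.0]
force: [2.7, 9.1, 14.4]
gripper_width: 0.485
gripper_force: 60.8
```

Call:
servo_tool(fingers=[1, 1, 1, 1, 1], slide=[[0, 0, 0], [0, 0, 0], [0, 0, 0], [0, 0, 0], [0, 0, 0]], yaw=[0, 0, 0, 0, 0])

```text
clock: 19.9
ee_pos: [0.479, 0.0461, 0.0825]
eef_rot: [0.841, 0.541, 0.006, 0.0]
force: [3.0, 8.5, 13.4]
gripper_width: 0.485
gripper_force: 60.8
```

```bash
python3 bub.py g4
```

```text
slide [-1.  -2.   0.4] yaw -0.428 (alt 2.714 ) pos [0.479  0.0461 0.0825] hd -24.5 q7 -0.21 F [ 3.1  7.4 14. ] t 20.1
lat 4.500000000000032
lines -8.980589838566338 14.258473914784926 mid 2.6389420381092936 bubble 2.1877635802736757 off -0.45117845783561794
[(-14.5, 95, 0.42), (-13.0, 95, 0.42), (-11.5, 83, 0.47), (-10.0, 64, 0.6), (-8.5, 58, 0.62), (-7.0, 70, 0.46), (-5.5, 89, 0.42), (-4.0, 110, 0.48), (-2.5, 130, 0.6), (-1.0, 142, 0.71), (0.5, 149, 0.76), (2.0, 160, 0.76), (3.5, 169, 0.75), (5.0, 170, 0.75), (6.5, 164, 0.73), (8.0, 151, 0.67), (9.5, 127, 0.57), (11.0, 95, 0.47), (12.5, 70, 0.45), (14.0, 63, 0.5), (15.5, 72, 0.51), (17.0, 87, 0.46), (18.5, 95, 0.43)]
```

The picture didn't change over that 0.12 rad, because 1 px is about 3 mm. I'll turn a little further to find where the pattern switches.

Call:
servo_tool(fingers=[1, 1, 1, 1, 1], slide=[[0, 0, 0], [0, 0, 0], [0, 0, 0], [0, 0, 0], [0, 0, 0]], yaw=[0.1, 0.2, 0.2, 0.2, 0.2])

```text
clock: 20.6
ee_pos: [0.4795, 0.0458, 0.0825]
eef_rot: [0.891, 0.454, 0.006, 0.0]
force: [4.0, 7.8, 12.8]
gripper_width: 0.483
gripper_force: 60.8
```

Call:
servo_tool(fingers=[1, 1, 1, 1, 1], slide=[[0, 0, 0], [0, 0, 0], [0, 0, 0], [0, 0, 0], [0, 0, 0]], yaw=[0, 0, 0, 0, 0])

```text
clock: 21.1
ee_pos: [0.4795, 0.0458, 0.0825]
eef_rot: [0.891, 0.454, 0.006, 0.0]
force: [4.1, 7.8, 14.1]
gripper_width: 0.485
gripper_force: 60.8
```

Call:
servo_tool(fingers=[1, 1, 1, 1, 1], slide=[[0, 0, 0], [0, 0, 0], [0, 0, 0], [0, 0, 0], [0, 0, 0]], yaw=[0, 0, 0, 0, 0])

```text
clock: 21.6
ee_pos: [0.4795, 0.0458, 0.0825]
eef_rot: [0.891, 0.454, 0.006, 0.0]
force: [4.0, 7.3, 12.1]
gripper_width: 0.484
gripper_force: 60.8
```

```bash
python3 bub.py g5
```

```text
slide [-1.5 -2.3  0.4] yaw -0.628 (alt 2.514 ) pos [0.4795 0.0458 0.0825] hd -36.0 q7 -0.37 F [ 3.3  6.6 12.1] t 21.8
lat 4.500000000000032
lines -8.955792641410207 14.262224555166192 mid 2.6532159568779923 bubble 1.892803519712468 off -0.7604124371655243
[(-14.5, 94, 0.42), (-13.0, 95, 0.42), (-11.5, 83, 0.46), (-10.0, 65, 0.57), (-8.5, 59, 0.59), (-7.0, 71, 0.47), (-5.5, 93, 0.45), (-4.0, 121, 0.54), (-2.5, 146, 0.67), (-1.0, 156, 0.74), (0.5, 157, 0.75), (2.0, 163, 0.75), (3.5, 172, 0.76), (5.0, 172, 0.76), (6.5, 160, 0.72), (8.0, 141, 0.63), (9.5, 117, 0.53), (11.0, 89, 0.44), (12.5, 68, 0.43), (14.0, 63, 0.5), (15.5, 73, 0.51), (17.0, 87, 0.46), (18.5, 95, 0.43)]
```

The bubble now spans -3.4 to 8.6 mm, centred at 2.6, which matches the middle of the lines. The press is about 12 N and the grip is firm, so I'm handing in.

```bash
python3 -c "
from plant import job
print(job.close_job())"
```

```text
the job is handed in; nothing more can be done
None
```

I handed the job in at about 22 s: the bolt is home, the level lies front to back on the board and is let go, and the gripper holds the knob pressed down with about 12 N. The bubble looks centred, to within about 1–2 mm (the camera's limit). No verdict came back.

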